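# Clear the jar off the cleaning-tablet tub and take off its safety cap

### The arm

A 6-joint arm with a two-finger parallel gripper is mounted at the origin on the work surface. World frame = base frame: x ahead of the robot, y to its left, z up, the work surface at z = 0. Lengths are in mm, angles in rad, forces in N, time in s.
With the tool pointing down it reaches from about 350 to 850 mm from the base axis. Payload 8.1 kg.
Tool frame: the origin (TCP) lies at the very end of the fingers, on their centre line; the grasp point (between the pads) lies r.tcp_to_grasp behind it (r.tcp_to_grasp is the distance from the TCP to the grasp point, in mm); z points along the fingers, y is the direction in which the jaws open and shut (so a half turn about z gives the same grasp; the last joint's range is limited). The gripper opens to 93 mm and grips with 3 to 60 N. Pads are 15 mm wide; open, the fingers measure 128 mm over their backs; the gripper's body (75 mm by 188 mm) begins 65 mm behind the grasp point.
Start: joints at [-1.327, 0.13, 1.488, -0, 1.523, -0.085], TCP at [193.765, -567.856, 218.635] pointing down, gripper open.
Joint ranges: [-2.96, 2.96], [-0.89, 2.26], [0.02, 2.5], [-1.34, 4.48], [0, 2.73], [-2.66, 2.66]. Speed limits (rad/s): [2.39, 2.39, 2.79, 3.14, 3.14, 3.14].

### API

Orientations are given as a unit quaternion [x, y, z, w].
In Python, from plant import monitor, viewer, workorder, r gives the robot as it stands.
- The arm moves only by the shell command python3 -m pendant 'ROWS'. ROWS is JSON, a list of rows, each a list of 7 numbers: the turn, a rotation vector about the tool's x, y, z in units of 5 degrees (1.0 is 5 degrees), then the shift along the tool's x, y, z in mm, then the opening, from 0 (shut) to 1 (fully open). A call has 1 to 8 rows; each row shifts and turns the commanded pose from where the row before left it, along the tool's axes as they then stand; what a row does not reach is not made up. A row lasts 1/10 s, in which the tool goes at most 50 mm and 8.59 degrees, less where a joint would pass 70% of its speed; a pose out of reach is approached as far as the arm can. A call with a gripper value outside its range is refused whole. The fingers move at their own pace and stop on an object; the grip force is fixed at half the most. Time passes only in rows, so rows that do not move let the fingers close. It gives the time, the measured TCP pose, the force and the opening at its end, in the units of the state.
- monitor.sense(): the state, without advancing time (a new reading comes with each control period).
- viewer.snapshot(name): name is "scene" or "top" or "wrist"; returns a dict with "image" (480x640x3 uint8, red, green, blue), "intrinsics" (3x3 intrinsics, pixels), "k1" (the pictures are not rectified: a ray, as slopes to the right and down, at radius r is drawn at 1 + k1 r^2 times it, then the intrinsics apply), "view" (4x4, takes a point from world to camera coordinates). Camera axes: x right, y down, z forward; pixel columns grow to the right and rows downward; lengths in mm; the calibration is good to about 2 mm. A picture is of the moment at which its call begins. There is no depth.
- workorder.finish_job(): hands the job in, once; it reports no verdict.
The state is a dict: "clock": time; "joint_pos": joint angles; "joint_vel": joint speeds; "joint_torque": joint torques, N m; "ee_pos": TCP position; "eef_rot": TCP orientation; "force": force on the tool from outside, world axes, zero at the start; "ft_torque": the same for the moment, N m; "opening": finger opening in mm.
Only numpy, scipy, OpenCV 4.12 (cv2) and the standard library are available. Lean on these libraries where they do the work, as an engineer would, in place of code of your own. Each camera call takes 0.05 s, during which the arm holds its last target.

### The job

At the end of market day the tub of cleaning tablets has to be opened, but a jar of preserves has been stacked on its cap. First set that jar down upright, without dropping it, in the free part of the white stock tray; then squeeze the cap's two yellow side tabs inward, turn the cap anticlockwise until it is free, lift it off and lay it top side up on the green board. Leave the other jars as they stand.

Things in the scene. Friction and masses are not known exactly. Their poses are not given: they have to be found in the camera images.
- jar_center (a point): The jar to clear away: a straight glass jar of amber preserves with a brass-coloured lid, 60 mm in diameter, 72 mm tall, 0.2 to 0.4 kg, standing loose on top of the tub's cap. This point is its centre, half-way up (36 mm above its underside); z is its upright axis.
- cap_grip (a point): The tub's loose safety cap: orange, round, 55 mm in diameter, 44 mm tall, 85 g, a yellow tab on its +y and on its -y side. The point is on its axis at the middle of the tabs' height: 31 mm above the cap's lower edge, 13 mm below its flat top; z up, y from tab to tab. Grip both tabs at once, fingers closing along y, pads at this height, with 15 to 30 N.
- tab_left (a joint): Tab on the cap's +y side: upright plate 16 mm wide (along x), 22 mm tall, outer face 32 mm from the axis (64 mm over both tabs, 52 mm when squeezed). Value: metres pushed inward, 0 free, 0.006 fully in; its spring needs 4 N to start and 8.5 N at the end and pushes it back when let go. Unless both tabs are nearly fully in, the cap turns only a few degrees.
- tab_right (a joint): The same tab on the cap's -y side. With both tabs in, the cap turns easily anticlockwise seen from above (x towards y). Closed, its hooks hold it down; once turned 45 degrees it can be lifted straight up, best at 60 to 80 degrees with the tabs still squeezed; a stop comes at about 120 degrees; clockwise it is blocked. It clears the neck when raised 40 mm.
- tub_neck (a point): The tub: white plastic, 110 mm in diameter, clamped in a steel holder (round plate 128 mm in diameter) so that it cannot move. The point is the centre of its neck's rim, 146 mm above the counter; shoulder 46 mm below the rim. Cap on: lower edge 112 mm, top 156 mm above the counter; the jar stands on that top. At the start the cap's axes point as the tub's.
- tray: The white stock tray, an open tray fixed to the counter, 240 mm (x) by 160 mm (y) outside, walls 5 mm thick and 22 mm high, floor 5 mm thick. Origin at the centre of its underside, on the counter; x along its length. Two jars stand in its +x half, the -x half is free.
- tray_space (a point): The middle of the free part of the white tray, on the tray's inner floor, 5 mm above the counter; axes as the tray's. There is about 100 mm along x by 150 mm along y of free floor around it.
- board_top (a point): The green board on which the cap is to be laid: 150 by 150 mm, 10 mm thick, fixed to the counter. The point is the centre of its upper face; x and y along its edges.
- jar_a_center (a point): A bystander: a jar of rust-coloured preserves in the tray, 60 mm in diameter, 72 mm tall. The point is its centre, half-way up.
- jar_b_center (a point): A bystander: a jar of ochre preserves in the tray, 60 mm in diameter, 72 mm tall. The point is its centre, half-way up.
- tall_jar_center (a point): A bystander: a jar of olive-coloured preserves standing on the counter beyond the tub, 68 mm in diameter, 100 mm tall. The point is its centre, half-way up.
There are look-alikes about, which are no part of the job. What is shaped like the part that bears jar_center but pink is not meant.

How it is judged:
By the outcome, as a careful person would: the job done as asked, in the order asked, and still so for the second after the job is handed in, with the robot touching nothing.
It also fails if it takes over 61 s, if anything falls off the work surface, if the arm or the gripper's body presses on something with over 40 N, if the wrist force passes 120 N, or if a joint passes its speed limit or range.

## Working session

There is one attempt and no reset: what is moved stays moved. The work goes in short steps, Python scripts to look and compute and a shell command to move; the robot and the scene stay as the last step left them, time stands still between calls to the robot, and variables do not carry over. Pictures are saved under pics/ and viewed, and the job is handed in when it is done.

```bash
ls; mkdir -p pics; python3 - <<'E'
from plant import monitor, viewer, workorder, r
import cv2
print(monitor.sense()); print(r.tcp_to_grasp)
for n in ["scene","top","wrist"]:
    s=viewer.snapshot(n); cv2.imwrite(f"pics/{n}0.png",s["image"][:,:,::-1]); print(n,s["intrinsics"].tolist(),s["k1"],s["view"].tolist())
E
```

```text
pics
{'clock': 0.0, 'joint_pos': array([-1.32740503e+00,  1.31146209e-01,  1.48925895e+00,  5.65600813e-06,
        1.52301542e+00, -8.54141887e-02]), 'joint_vel': array([-0.00170927, -0.00090557,  0.0018729 , -0.00109179,  0.0010979 ,
        0.00145735]), 'joint_torque': array([-7.45805537e-04, -5.59840143e+01, -4.91765070e+01,  7.67867896e-02,
        3.52502579e-02, -1.52916964e-04]), 'ee_pos': array([ 193.62555665, -567.29955964,  217.60755747]), 'eef_rot': array([ 9.86515891e-01,  1.63662954e-01, -6.93016128e-05, -9.11334748e-04]), 'force': array([ 0.0888768 ,  0.68605776, -0.1886995 ]), 'ft_torque': array([0.01807224, 0.01154136, 0.01697408]), 'opening': 92.70403301488092}
18.8
scene [[548.5513384943229, 0.0, 323.79365447145926], [0.0, 548.5513384943229, 237.8931944876952], [0.0, 0.0, 1.0]] -0.07160065334720613 [[-0.7399830286255904, 0.6723602570032664, -0.018889207198828303, 427.74105552728105], [0.45895060820144795, 0.48418146236699694, -0.7449380180469226, -157.52093675714022], [-0.4917209133010508, -0.5599107038650522, -0.6668662138088287, 1330.4243874034103], [0.0, 0.0, 0.0, 1.0]]
top [[591.0045916554767, 0.0, 321.24114450053037], [0.0, 591.0045916554767, 245.34974101064037], [0.0, 0.0, 1.0]] -0.16559114810603917 [[0.030912768501101136, -0.9994623689229883, -0.010925834084666861, -16.335069622929932], [-0.9843983302878211, -0.028548852110307537, -0.17362283942423473, 570.9393695841209], [0.17321757436861634, 0.016122535471573083, -0.9847516112095578, 1237.8857855392037], [0.0, 0.0, 0.0, 1.0]]
wrist [[428.0098171906537, 0.0, 317.6744813142398], [0.0, 428.0098171906537, 241.41988470372382], [0.0, 0.0, 1.0]] -0.08076513504299462 [[0.3233826519681989, -0.9462679043159192, -0.0008447884799675019, -599.4573527188435], [-0.904920959056823, -0.3095132962285853, 0.2920951511364039, -33.79752072883005], [-0.2766617397937369, -0.09369403780004967, -0.9563888900520688, 391.594034157336], [0.0, 0.0, 0.0, 1.0]]
```

View pics/scene0.png

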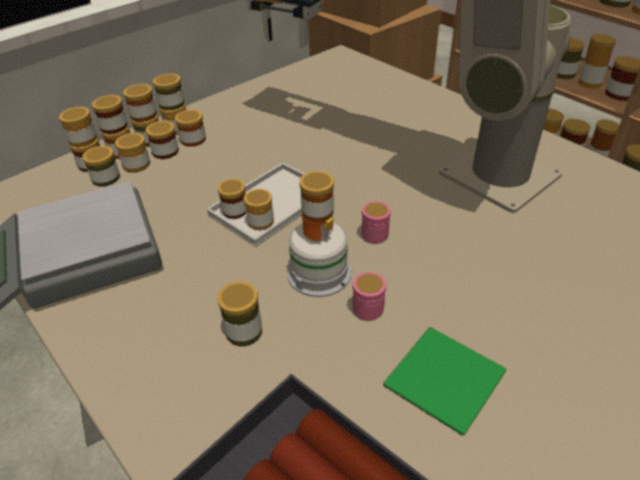

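View pics/top0.png

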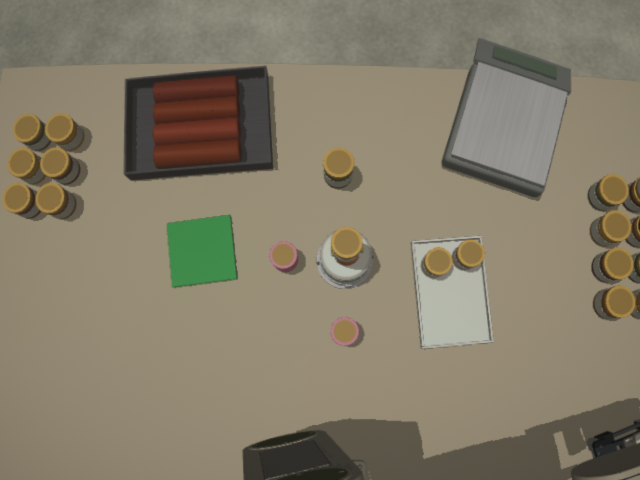

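View pics/wrist0.png

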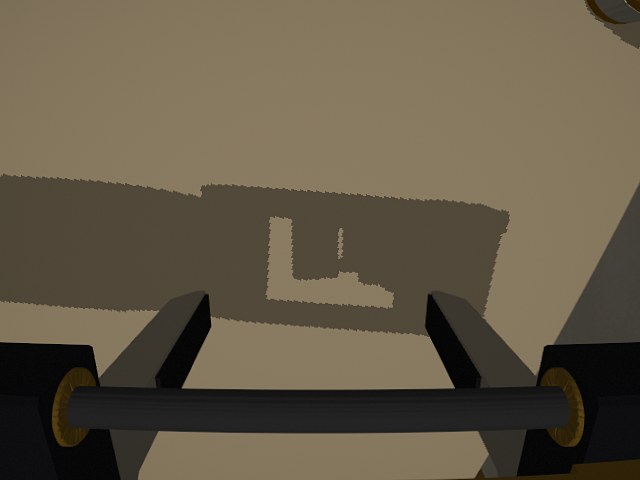

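The target jar, amber with a brass lid, stands on the tub at scene (317,200) and top (347,240). The look-alikes are the pink-banded jars at scene (376,220) and (369,295), top (284,256) and (344,331). They stand on the counter, so they don't fit. The white tray is at top (452,292), with its free part at lower rows, and the green board at top (202,250). I'll confirm with enlarged crops.

```bash
cat > h.py <<'E'
import numpy as np, cv2
def ray(s,u,v):
    K=s["intrinsics"]; k=s["k1"]
    p=cv2.undistortPoints(np.array([[[u,v]]],float),K,np.array([k,0,0,0,0],float))[0,0]
    V=s["view"]; R=V[:3,:3]; o=-R.T@V[:3,3]; d=R.T@np.array([p[0],p[1],1]); return o,d/np.linalg.norm(d)
def onz(s,u,v,z):
    o,d=ray(s,u,v); return o+d*(z-o[2])/d[2]
def proj(s,P):
    V=s["view"]; c=np.atleast_2d(P)@V[:3,:3].T+V[:3,3]
    return cv2.projectPoints(c.reshape(-1,1,3),np.zeros(3),np.zeros(3),s["intrinsics"],np.array([s["k1"],0,0,0,0],float))[0][:,0]
E
python3 - <<'E'
import cv2
a=cv2.imread("pics/scene0.png")[150:310,200:410]; b=cv2.imread("pics/top0.png")[200:360,270:500]
cv2.imwrite("pics/c_scene.png",cv2.resize(a,None,fx=3.7,fy=3.7,interpolation=cv2.INTER_CUBIC))
cv2.imwrite("pics/c_top.png",cv2.resize(b,None,fx=3.4,fy=3.4,interpolation=cv2.INTER_CUBIC))
E
```

```text
(no output)
```

View pics/c_scene.png

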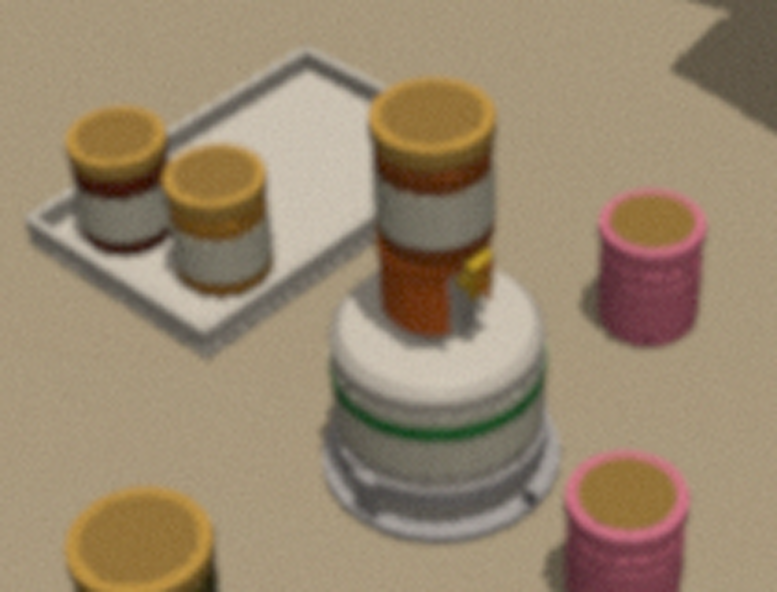

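View pics/c_top.png

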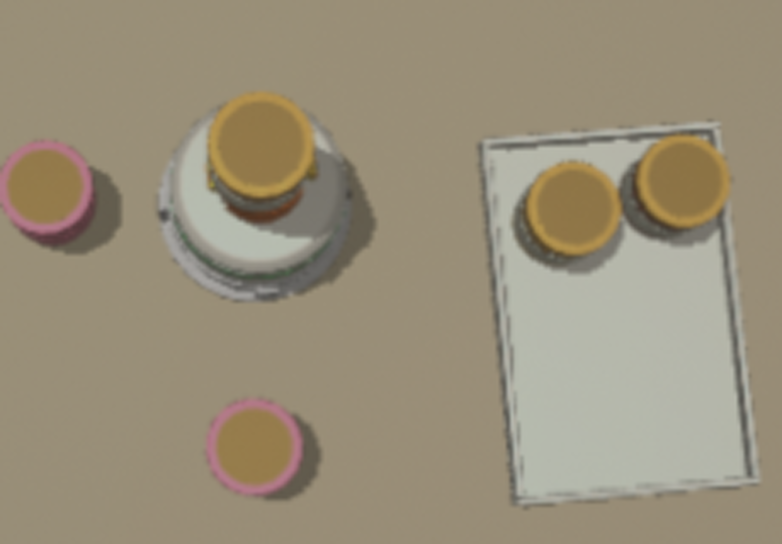

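Confirmed: the target is the amber, brass-lidded jar on the tub; both pink ones stand on the counter. The yellow tabs show at about top (333,254) and (363,250). Now I'll measure.

```bash
python3 - <<'E'
from plant import viewer
from h import *
S={n:viewer.snapshot(n) for n in ("top","scene")}
def lid(n,u,v,rad,z):
    im=S[n]["image"]; hsv=cv2.cvtColor(im,cv2.COLOR_RGB2HSV)
    m=((hsv[...,0]>10)&(hsv[...,0]<28)&(hsv[...,1]>120)&(hsv[...,2]>90)).astype(np.uint8)
    mm=np.zeros_like(m); cv2.circle(mm,(u,v),rad,1,-1); m&=mm
    c=max(cv2.findContours(m,cv2.RETR_EXTERNAL,cv2.CHAIN_APPROX_NONE)[0],key=cv2.contourArea)
    e=cv2.fitEllipse(c); print(n,np.round(e[0],1),np.round(e[1],1),np.round(onz(S[n],*e[0],z),1))
for u,v,z in [(347,240,228),(438,262,77),(470,254,77),(339,163,100)]: lid("top",u,v,22,z)
# by hand, scene lids: crop/3.7+(200,150)
for u,v,z in [(432,119,228),(118,137,77),(216,174,77),(142,544,100)]:
    print("scene",np.round(onz(S["scene"],200+u/3.7,150+v/3.7,z),1))
t=[onz(S["top"],270+u/3.4,200+v/3.4,154)for u,v in[(213,183),(315,170)]]; print("tabs",np.round(t,1), np.round((t[0]+t[1])/2,1))
print("scene tab",np.round(onz(S["scene"],200+480/3.7,150+262/3.7,154),1))
c=[onz(S["top"],270+u/3.4,200+v/3.4,22) for u,v in [(482,142),(720,124),(757,483),(515,503)]]
print("tray",np.round(c,1),np.round(np.mean(c,0),1))
im=S["top"]["image"]; hsv=cv2.cvtColor(im,cv2.COLOR_RGB2HSV)
for n in S:
    hsv=cv2.cvtColor(S[n]["image"],cv2.COLOR_RGB2HSV)
    m=((hsv[...,0]>50)&(hsv[...,0]<75)&(hsv[...,1]>150)).astype(np.uint8)
    cc=max(cv2.findContours(m,cv2.RETR_EXTERNAL,cv2.CHAIN_APPROX_NONE)[0],key=cv2.contourArea)
    q=cv2.approxPolyDP(cc,8,True)[:,0]; w=[onz(S[n],*p,10) for p in q]; print(n,"board",np.round(w,1).tolist(),np.round(np.mean(w,0),1))
E
```

```text
top [346.5 242.5] [29.7 30.7] [546.7 -49.3 228. ]
top [438.  261.1] [25.8 26.8] [ 539.6 -249.6   77. ]
top [470.2 253. ] [26.1 26.2] [ 559.1 -319.5   77. ]
top [338.3 162.6] [29.1 29.6] [744.1 -31.1 100. ]
scene [550.8 -41.4 228. ]
scene [ 559.4 -312.9   77. ]
scene [ 539.4 -244.8   77. ]
scene [745.6 -24.3 100. ]
tabs [[536.4 -24.2 154. ]
 [545.8 -83.9 154. ]] [541.1 -54.  154. ]
scene tab [544.9 -16.6 154. ]
tray [[ 590.1 -200.7   22. ]
 [ 606.9 -359.9   22. ]
 [ 371.2 -382.1   22. ]
 [ 355.7 -224.    22. ]] [ 481.  -291.7   22. ]Traceback (most recent call last):
  File "<stdin>", line 22, in <module>
ValueError: max() iterable argument is empty
```

The two cameras differ by about 7 mm in y, so I'll check with rim overlays in both.

```bash
cat >> h.py <<'E'
def circ(c,R,z,n=60):
    a=np.linspace(0,2*np.pi,n); return np.c_[c[0]+R*np.cos(a),c[1]+R*np.sin(a),np.full(n,z)]
def draw(im,s,P,col,off,f):
    q=(proj(s,P)+0.5-np.array(off))*f
    cv2.polylines(im,[np.round(q*8).astype(np.int32).reshape(-1,1,2)],False,col,1,cv2.LINE_AA,3)
def crop(s,x0,y0,x1,y1,f):
    return cv2.resize(np.ascontiguousarray(s["image"][y0:y1,x0:x1,::-1]),None,fx=f,fy=f,interpolation=cv2.INTER_CUBIC)
E
python3 - <<'E'
from plant import viewer
from h import *
S={n:viewer.snapshot(n) for n in ("top","scene")}
for n,b,f in [("top",(270,130,500,360),2.6),("scene",(200,150,410,350),3)]:
    s=S[n]; im=crop(s,*b,f)
    for ct,zs,rr in [((546.7,-49.3),(228,156),30),((539.6,-249.6),(77,5),30),((559.1,-319.5),(77,5),30),((744.1,-31.1),(100,0),34)]:
        for z in zs: draw(im,s,circ(ct,rr,z),(255,0,0),b[:2],f)
    for ct,zs,rr in [((550.8,-41.4),(228,156),30),((539.4,-244.8),(77,5),30),((559.4,-312.9),(77,5),30),((745.6,-24.3),(100,0),34)]:
        for z in zs: draw(im,s,circ(ct,rr,z),(0,0,255),b[:2],f)
    cv2.imwrite(f"pics/ov_{n}.png",im)
    hsv=cv2.cvtColor(s["image"],cv2.COLOR_RGB2HSV); p=(202,250) if n=="top" else (445,378); print(hsv[p[1],p[0]])
E
```

```text
[ 65 139 136]
[ 66 163 138]
```

View pics/ov_top.png

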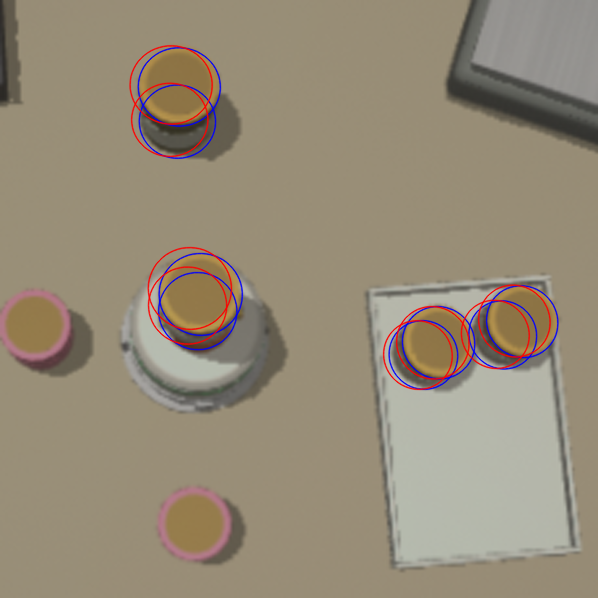

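View pics/ov_scene.png

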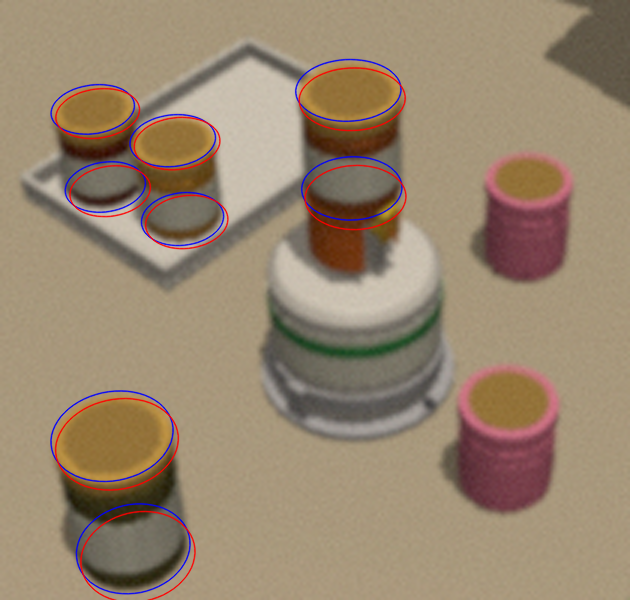

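```bash
cat >> h.py <<'E'
from scipy.spatial.transform import Rotation as Ro
def todo(st,pos,yaw=None):
    """local shift to pos with the present axes, and turn (units of 5 deg about tool z) to give tool x the yaw (deg)"""
    R=Ro.from_quat(st["eef_rot"]).as_matrix(); d=R.T@(np.array(pos)-st["ee_pos"])
    y=np.degrees(np.arctan2(R[1,0],R[0,0])); out="shift local "+str(np.round(d,1))+" yaw now %.1f tilt %.2f"%(y,np.degrees(np.arccos(-R[2,2])))
    if yaw is not None: out+=" turn z units %.2f"%(-(yaw-y)/5)
    print(out)
E
python3 - <<'E'
from plant import viewer,monitor
from h import *
st=monitor.sense()
s=viewer.snapshot("wrist");V=s["view"];R=Ro.from_quat(st["eef_rot"]).as_matrix()
print("cam in tool",R.T@(-V[:3,:3].T@V[:3,3]-st["ee_pos"]), "axes", R.T@V[:3,:3].T)
todo(st,(548,-46,310),8)
todo(st,(520,-46,310),8)
for n in ("top","scene"):
    s=viewer.snapshot(n)
    hsv=cv2.cvtColor(s["image"],cv2.COLOR_RGB2HSV)
    m=((hsv[...,0]>55)&(hsv[...,0]<75)&(hsv[...,1]>110)).astype(np.uint8)
    cc=max(cv2.findContours(m,cv2.RETR_EXTERNAL,cv2.CHAIN_APPROX_NONE)[0],key=cv2.contourArea)
    q=cv2.approxPolyDP(cc,8,True)[:,0]; w=[onz(s,*p,10) for p in q]; print(n,"board",q.tolist(),np.round(w,1).tolist(),np.round(np.mean(w,0),1))
E
```

```text
cam in tool [ 8.23112985e+01 -3.22699479e-02 -1.66141537e+02] axes [[ 4.57782462e-04 -9.56346377e-01 -2.92235174e-01]
 [ 9.99999611e-01  2.17479192e-04  8.54780222e-04]
 [-7.53910899e-04 -2.92235452e-01  9.56346105e-01]]
shift local [ 503.8 -379.4  -91.4] yaw now 18.8 tilt 0.02 turn z units 2.17
shift local [ 477.3 -388.5  -91.4] yaw now 18.8 tilt 0.02 turn z units 2.17
top board [[228, 215], [167, 225], [173, 286], [236, 277]] [[642.3, 216.4, 10.0], [615.3, 356.7, 10.0], [475.6, 332.3, 10.0], [500.7, 190.0, 10.0]] [558.5 273.8  10. ]
scene board [[429, 328], [384, 384], [464, 433], [504, 368]] [[502.4, 194.4, 10.0], [644.7, 218.9, 10.0], [620.1, 361.4, 10.0], [477.3, 335.2, 10.0]] [561.1 277.5  10. ]
```

```bash
python3 -m pendant '[[0,0,0,38,-29.5,-7,1],[0,0,0,38,-29.5,-7,1],[0,0,0,38,-29.5,-7,1],[0,0,0,38,-29.5,-7,1],[0,0,0,38,-29.5,-7,1],[0,0,0,38,-29.5,-7,1],[0,0,0,38,-29.5,-7,1],[0,0,0,38,-29.5,-7,1]]' && python3 -m pendant '[[0,0,0,38,-29.5,-7,1],[0,0,0,38,-29.5,-7,1],[0,0,0,38,-29.5,-7,1],[0,0,0,38,-29.5,-7,1],[0,0,0,38,-29.5,-7,1],[0,0,1.1,0,0,0,1],[0,0,1.1,0,0,0,1],[0,0,0,0,0,0,1]]'
cat > look.py <<'E'
import sys
from plant import viewer,monitor
from h import *
n,name=sys.argv[1:3]; s=viewer.snapshot(n); cv2.imwrite(f"pics/{name}.png",s["image"][:,:,::-1])
np.savez(f"pics/{name}.npz",**s); print(np.round(monitor.sense()["ee_pos"],1),round(monitor.sense()["clock"],2)); todo(monitor.sense(),(548,-46,310),8)
E
python3 look.py wrist w1
```

```text
clock: 1.3
ee_pos: [406.0, -244.6, 275.3]
eef_rot: [0.987, 0.164, 0.0, 0.0]
force: [0.9, 0.2, 0.1]
opening: 92.7
clock: 2.1
ee_pos: [537.6, -44.8, 309.6]
eef_rot: [0.998, 0.068, -0.0, 0.0]
force: [0.3, 0.1, 0.6]
opening: 92.9
[537.5 -45.2 309.6] 2.15
shift local [10.3  2.3 -0.4] yaw now 8.0 tilt 0.00 turn z units -0.01
```

View pics/w1.png

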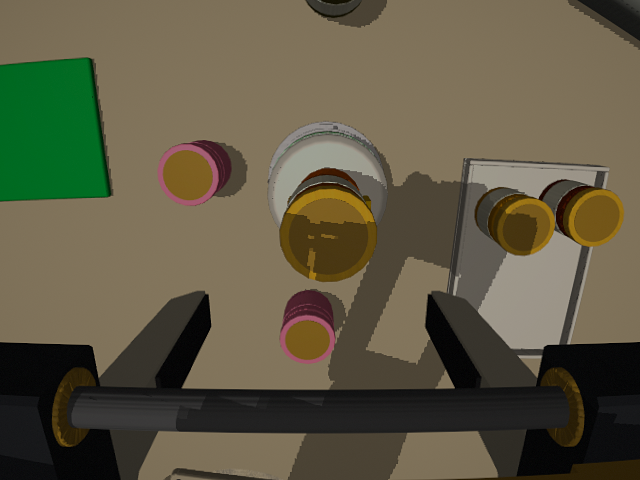

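The wrist view shows the target lid at about (329,234), with the tub behind it at (330,190). The pink jars at (190,173) and (308,338) are to be left alone. Next I refine from this view.

```bash
cat > m1.py <<'E'
from h import *
s=dict(np.load("pics/w1.npz"))
hsv=cv2.cvtColor(s["image"],cv2.COLOR_RGB2HSV)
m0=((hsv[...,0]>10)&(hsv[...,0]<28)&(hsv[...,1]>150)).astype(np.uint8)
for (u,v,rad,z) in [(329,236,52,228),(521,225,34,77),(589,217,34,77)]:
    mm=np.zeros_like(m0); cv2.circle(mm,(u,v),rad,1,-1); m=m0&mm
    c=max(cv2.findContours(m,cv2.RETR_EXTERNAL,cv2.CHAIN_APPROX_NONE)[0],key=cv2.contourArea)
    h=cv2.convexHull(c); e=cv2.fitEllipse(h); P=onz(s,*e[0],z)
    q=proj(s,circ(P,30,z)); print(np.round(e,1) if 0 else (np.round(e[0],1),np.round(e[1],1)),np.round(P,1),"expected size",np.round(np.ptp(q,axis=0),1),"hull",np.ptp(h[:,0],axis=0))
b=(220,100,460,300);f=3.3
im=crop(s,*b,f)
P=onz(s,329,234,228); 
for z,R in [(228,30),(156,30)]: draw(im,s,circ((549.,-46.5),R,z),(255,0,0),b[:2],f)
cv2.imwrite("pics/w1o.png",im)
E
python3 m1.py
```

```text
(array([328.5, 232.6]), array([96.4, 99. ])) [550.6 -49.7 228. ] expected size [99.7 95.9] hull [96 96]
(array([521.2, 223.8]), array([60.2, 66.4])) [ 543.6 -245.7   77. ] expected size [59.3 59.2] hull [66 60]
(array([592.5, 216.5]), array([57.2, 62.1])) [ 561.3 -317.2   77. ] expected size [56.8 58.7] hull [60 59]
```

View pics/w1o.png

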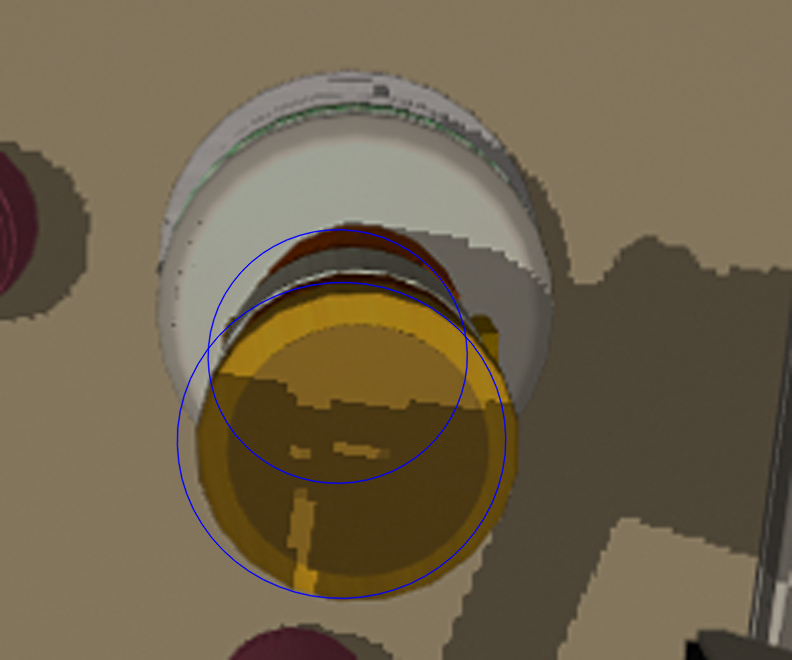

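```bash
python3 -m pendant '[[0,0,0,11.4,5.4,0,1],[0,0,0,0,0,0,1],[0,0,0,0,0,40,1],[0,0,0,0,0,0,1]]'; python3 look.py wrist w2
```

```text
clock: 2.55
ee_pos: [546.5, -49.0, 264.2]
eef_rot: [0.998, 0.069, -0.004, -0.001]
force: [-0.1, 0.0, -0.7]
opening: 93.1
[547.3 -49.1 266.8] 2.6
shift local [  0.9  -3.  -43.2] yaw now 7.9 tilt 0.36 turn z units -0.02
```

View pics/w2.png

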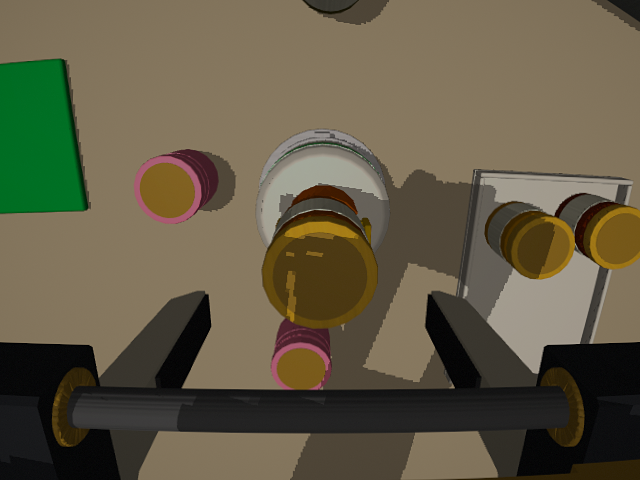

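Lid centre at about (320,271), nicely on the fingers' midline (about 318).

```bash
python3 - <<'E'
from h import *
from plant import monitor
s=dict(np.load("pics/w2.npz")); print(onz(s,320,271.5,228)); todo(monitor.sense(),onz(s,320,271.5,183))
E
python3 -m pendant '[[0,0,0,0,0,40,1],[0,0,0,0,0,30,1],[0,0,0,0,0,13.5,1],[0,0,0,0,0,0,1],[0,0,0,0,0,0,1]]'; python3 look.py wrist w3; python3 look.py scene s3
```

```text
[550.9317804  -49.53955005 228.        ]
shift local [-13.6   1.3  83.9] yaw now 7.9 tilt 0.36
clock: 3.1
ee_pos: [550.4, -49.4, 188.2]
eef_rot: [0.998, 0.068, 0.001, 0.0]
force: [0.1, -0.4, -0.4]
opening: 93.0
[550.8 -49.4 188.7] 3.15
shift local [  -1.9   -3.7 -121.3] yaw now 7.8 tilt 0.19 turn z units -0.03
[550.9 -49.4 188.8] 3.2
shift local [  -1.9   -3.7 -121.2] yaw now 7.8 tilt 0.20 turn z units -0.03
```

View pics/w3.png

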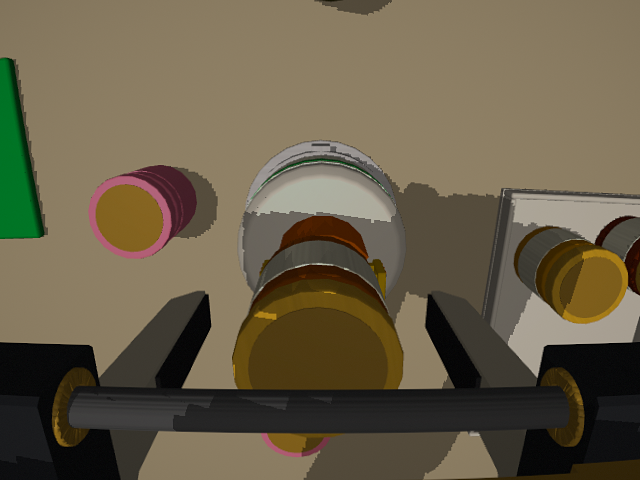

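View pics/s3.png

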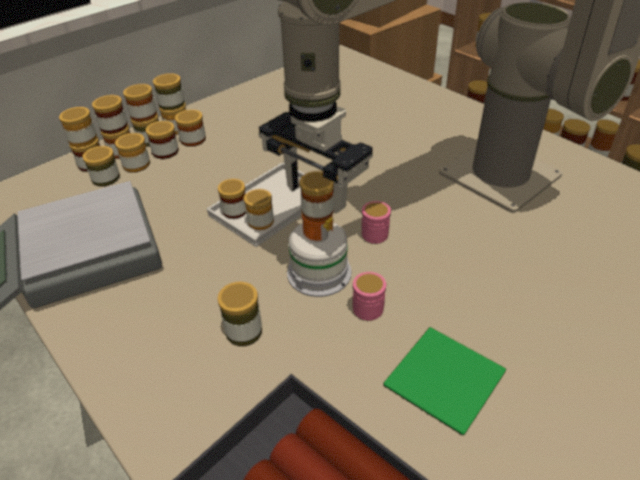

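```bash
python3 -m pendant '[[0,0,0,0,0,4,1],[0,0,0,0,0,0,0.7],[0,0,0,0,0,0,0.5],[0,0,0,0,0,0,0.5],[0,0,0,0,0,0,0.5],[0,0,0,0,0,0,0.5]]'; python3 look.py wrist w4
```

```text
clock: 3.8
ee_pos: [549.5, -49.3, 182.2]
eef_rot: [0.998, 0.068, 0.0, 0.0]
force: [0.0, 0.5, 1.0]
opening: 59.8
[549.5 -49.2 182.2] 3.85
shift local [  -1.1   -3.4 -127.8] yaw now 7.8 tilt 0.01 turn z units -0.03
```

View pics/w4.png

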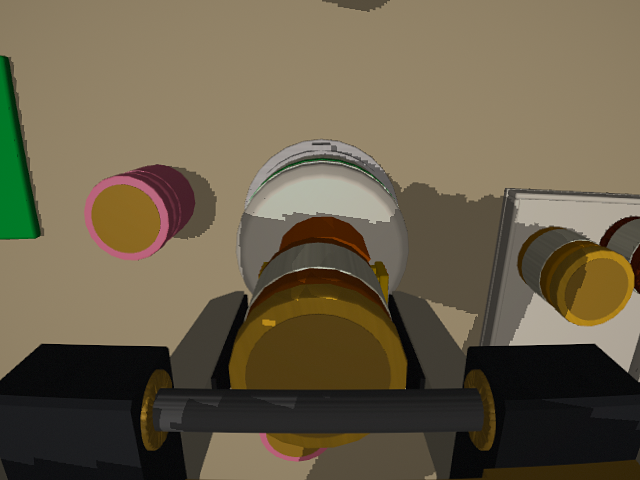

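```bash
python3 -m pendant '[[0,0,0,0,0,0,0.3],[0,0,0,0,0,0,0.3],[0,0,0,0,0,-10,0.3],[0,0,0,0,0,-20,0.3],[0,0,0,0,0,-30,0.3],[0,0,0,0,0,-20,0.3],[0,0,0,0,0,0,0.3],[0,0,0,0,0,0,0.3]]'; python3 look.py wrist w5;python3 look.py top t5; python3 look.py scene s5
```

```text
clock: 4.65
ee_pos: [549.5, -49.1, 261.8]
eef_rot: [0.998, 0.068, 0.0, -0.0]
force: [-0.7, 0.8, -4.3]
opening: 59.7
[548.9 -49.  260.7] 4.7
shift local [ -0.6  -3.2 -49.3] yaw now 7.8 tilt 0.11 turn z units -0.03
[548.6 -49.  260.2] 4.75
shift local [ -0.3  -3.1 -49.8] yaw now 7.8 tilt 0.17 turn z units -0.03
[548.5 -49.  260. ] 4.8
shift local [ -0.3  -3.1 -50. ] yaw now 7.8 tilt 0.19 turn z units -0.03
```

View pics/w5.png

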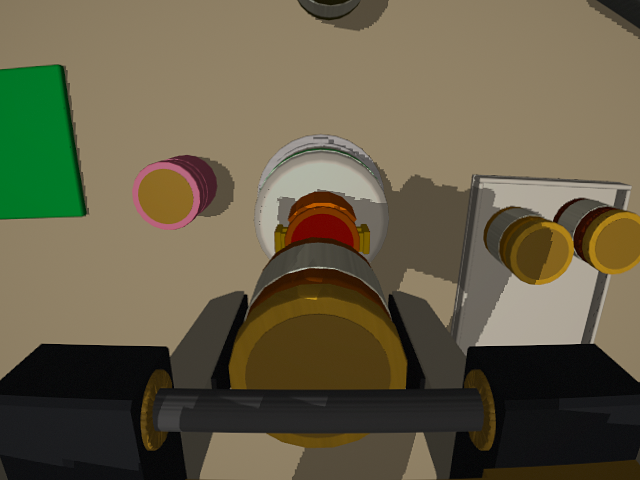

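View pics/s5.png

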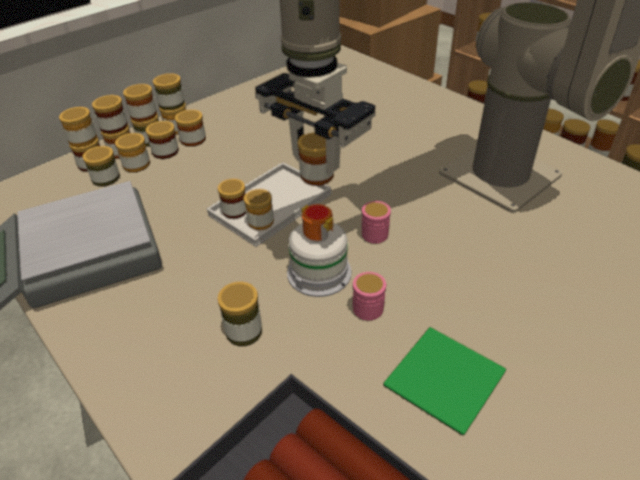

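View pics/t5.png

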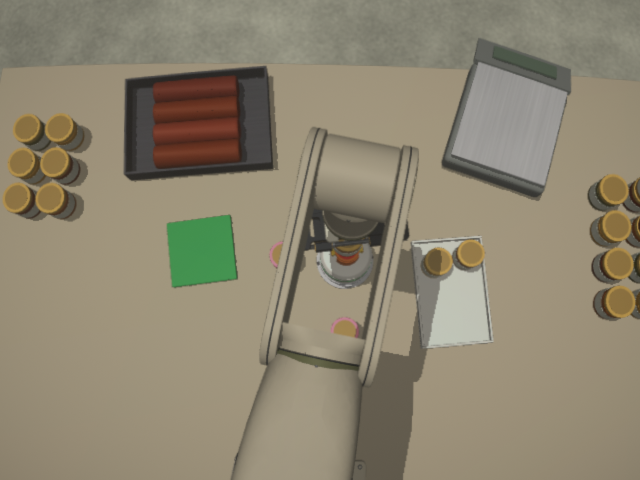

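The jar is held (opening 59.7) and the cap with both tabs is in view around wrist (322,238). Moving over the tray's free part.

```bash
python3 -m pendant '[[0,0,0,-10,15,0,0.3],[0,0,0,-22,31,0,0.3],[0,0,0,-24,34,0,0.3],[0,0,0,-24,34,0,0.3],[0,0,0,-24,34,0,0.3],[0,0,0,-22,32,0,0.3],[0,0,0,-20,30,0,0.3],[0,0,0,-11,16,0,0.3]]'; python3 -m pendant '[[0,0,0,0,0,0,0.3],[0,0,0,0,0,20,0.3],[0,0,0,0,0,35,0.3],[0,0,0,0,0,40,0.3],[0,0,0,0,0,25,0.3],[0,0,0,0,0,0,0.3],[0,0,0,0,0,0,0.3]]'; python3 look.py wrist w6;python3 look.py top t6; python3 look.py scene s6
```

```text
clock: 5.6
ee_pos: [422.7, -296.4, 260.6]
eef_rot: [0.998, 0.067, -0.001, -0.001]
force: [0.2, 0.6, -3.6]
opening: 59.6
clock: 6.3
ee_pos: [424.7, -293.6, 141.9]
eef_rot: [0.998, 0.069, -0.001, -0.001]
force: [-0.4, -0.1, -3.3]
opening: 59.4
[ 425.5 -294.5  143.4] 6.35
shift local [ 155.5 -229.3 -166.6] yaw now 7.9 tilt 0.07 turn z units -0.03
[ 426.  -295.   144.2] 6.4
shift local [ 155.3 -229.6 -166. ] yaw now 7.9 tilt 0.16 turn z units -0.03
[ 426.1 -295.2  144.4] 6.45
shift local [ 155.2 -229.8 -165.8] yaw now 7.9 tilt 0.20 turn z units -0.03
```

View pics/w6.png

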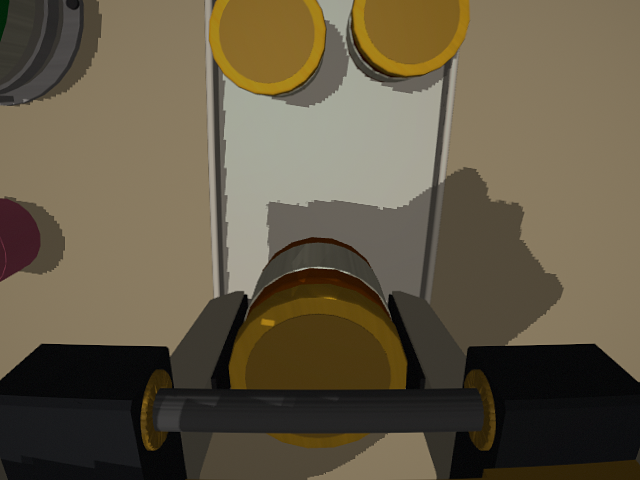

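View pics/s6.png

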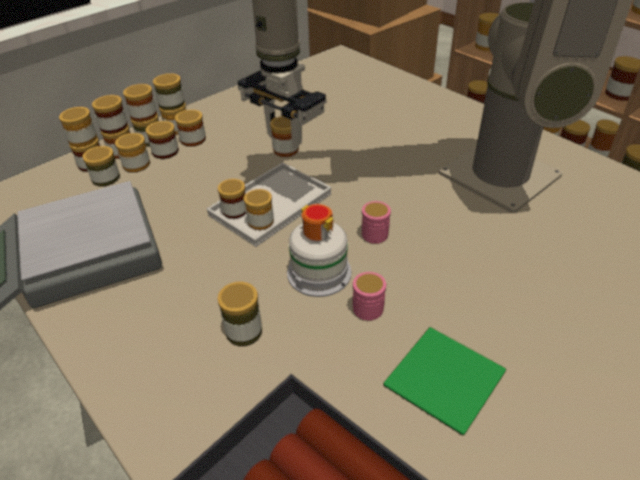

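View pics/t6.png

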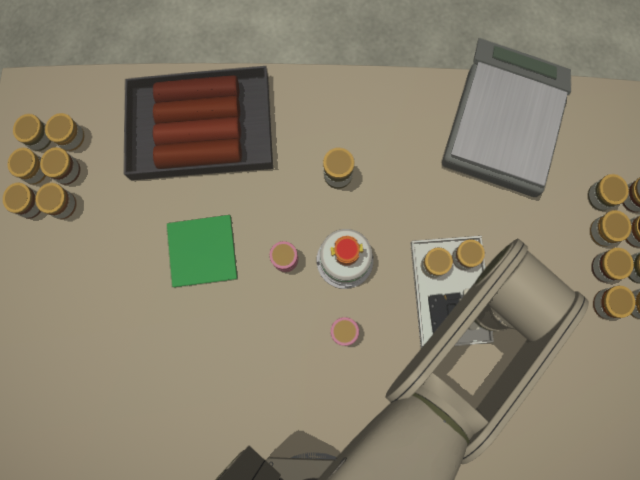

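Tray side walls at wrist (215,295) and (436,295) are centred on the jar at (318,370), and the bystander jars are well ahead. Descending.

```bash
python3 -m pendant '[[0,0,0,0,0,25,0.3],[0,0,0,0,0,40,0.3],[0,0,0,0,0,25,0.3],[0,0,0,0,0,12,0.3],[0,0,0,0,0,4,0.3],[0,0,0,0,0,0,0.3],[0,0,0,0,0,0,0.3],[0,0,0,0,0,0,0.3]]'; python3 -m pendant '[[0,0,0,0,0,2,0.3],[0,0,0,0,0,1.5,0.3],[0,0,0,0,0,0,0.3]]';  python3 look.py wrist w7; python3 look.py scene s7
```

```text
clock: 7.25
ee_pos: [425.9, -295.4, 37.9]
eef_rot: [0.998, 0.068, 0.001, 0.001]
force: [-0.8, -0.4, -3.6]
opening: 59.9
clock: 7.55
ee_pos: [424.6, -294.3, 32.4]
eef_rot: [0.998, 0.068, -0.0, -0.0]
force: [0.1, -0.2, -3.2]
opening: 59.7
[ 424.6 -294.4   32.5] 7.6
shift local [ 156.  -229.3 -277.5] yaw now 7.8 tilt 0.02 turn z units -0.03
[ 424.7 -294.4   32.6] 7.65
shift local [ 156.  -229.3 -277.4] yaw now 7.8 tilt 0.02 turn z units -0.03
```

View pics/w7.png

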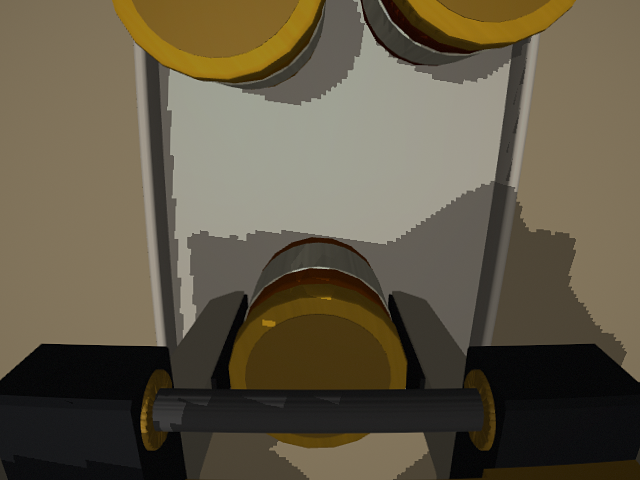

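View pics/s7.png

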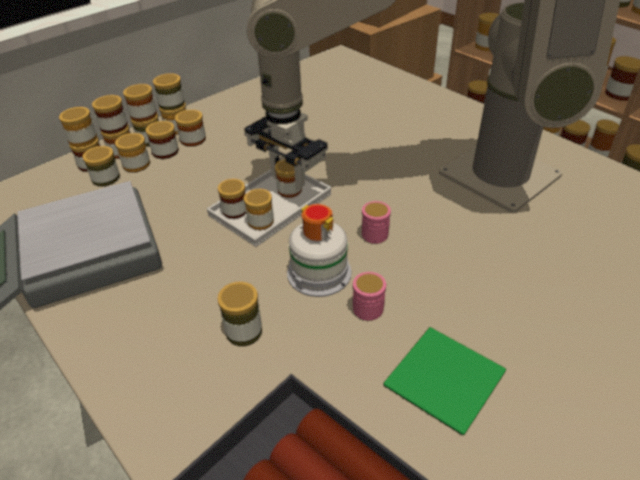

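```bash
python3 -m pendant '[[0,0,0,0,0,0.7,0.3],[0,0,0,0,0,0,0.3]]'; python3 -m pendant '[[0,0,0,0,0,0.7,0.3],[0,0,0,0,0,0,0.3]]';python3 -m pendant '[[0,0,0,0,0,0.6,0.3],[0,0,0,0,0,0,0.3]]'
```

```text
clock: 7.85
ee_pos: [424.7, -294.4, 31.8]
eef_rot: [0.998, 0.068, -0.0, -0.0]
force: [0.4, 0.8, -3.8]
opening: 59.8
clock: 8.05
ee_pos: [424.8, -294.5, 31.2]
eef_rot: [0.998, 0.068, 0.0, 0.0]
force: [-1.1, -0.9, -4.2]
opening: 59.4
clock: 8.25
ee_pos: [424.8, -294.5, 31.2]
eef_rot: [0.998, 0.068, -0.0, 0.0]
force: [-3.5, 2.4, 4.4]
opening: 59.6
```

Contact (force z went from -4 to +4 N). Releasing.

```bash
python3 -m pendant '[[0,0,0,0,0,0,0.68],[0,0,0,0,0,0,0.75],[0,0,0,0,0,0,0.9],[0,0,0,0,0,0,1],[0,0,0,0,0,0,1],[0,0,0,0,0,0,1]]'; python3 look.py wrist w8; python3 -m pendant '[[0,0,0,0,0,-8,1],[0,0,0,0,0,-20,1],[0,0,0,0,0,-40,1],[0,0,0,0,0,-50,1],[0,0,0,0,0,-50,1],[0,0,0,0,0,-50,1],[0,0,0,0,0,-20,1],[0,0,0,0,0,0,1]]'; python3 look.py wrist w9
```

```text
clock: 8.85
ee_pos: [424.8, -294.5, 30.6]
eef_rot: [0.998, 0.068, -0.0, 0.0]
force: [0.0, 0.6, 0.5]
opening: 92.5
[ 424.8 -294.5   30.6] 8.9
shift local [ 155.9 -229.4 -279.4] yaw now 7.8 tilt 0.00 turn z units -0.03
clock: 9.7
ee_pos: [426.5, -295.9, 274.3]
eef_rot: [0.998, 0.068, 0.003, 0.003]
force: [0.3, 0.6, -0.4]
opening: 93.3
[ 425.6 -295.2  271.1] 9.75
shift local [ 155.4 -230.   -39.2] yaw now 7.8 tilt 0.26 turn z units -0.03
```

View pics/w8.png

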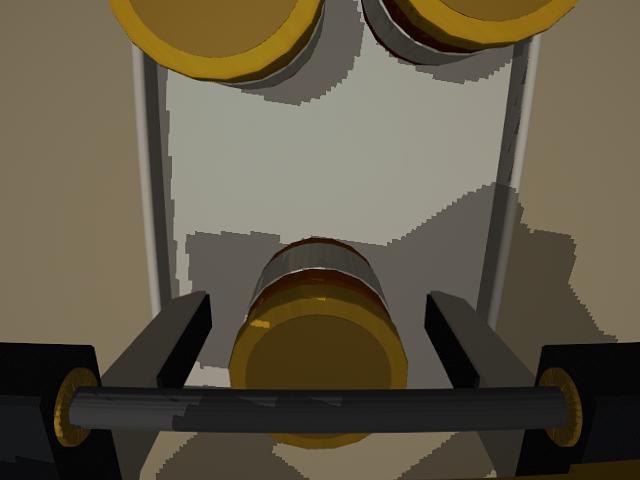

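View pics/w9.png

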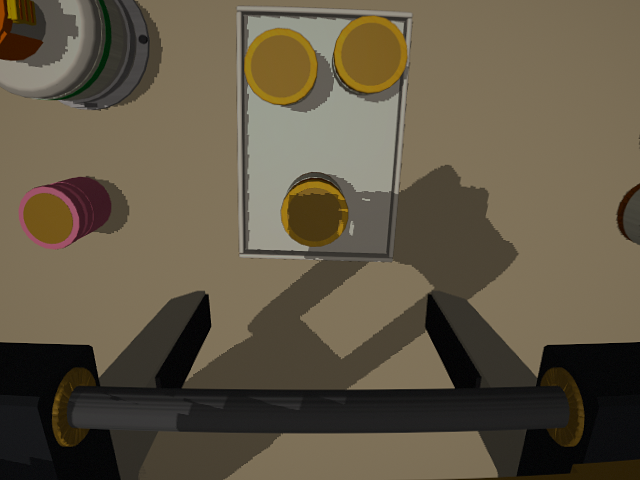

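The jar stands upright in the free part of the tray at wrist (315,212), with jars a and b undisturbed at (281,66) and (371,54). Back to the tub.

```bash
python3 -m pendant '[[0,0,0,10,-15,0,1],[0,0,0,22,-31,0,1],[0,0,0,24,-34,0,1],[0,0,0,24,-34,0,1],[0,0,0,24,-34,0,1],[0,0,0,22,-32,0,1],[0,0,0,20,-30,0,1],[0,0,0,8,-14,0,1]]';python3 -m pendant '[[0,0,0,0,0,0,1],[0,0,0,0,0,0,1],[0,0,0,0,0,0,1]]'; python3 look.py wrist w10; python3 - <<'E'
import cv2
a=cv2.imread("pics/w10.png")[90:290,210:440]; cv2.imwrite("pics/w10c.png",cv2.resize(a,None,fx=3,fy=3,interpolation=cv2.INTER_CUBIC))
E
```

```text
clock: 10.55
ee_pos: [546.5, -48.6, 266.1]
eef_rot: [0.998, 0.07, -0.002, -0.001]
force: [-0.4, -1.0, 0.2]
opening: 92.9
clock: 10.85
ee_pos: [546.2, -52.8, 268.1]
eef_rot: [0.998, 0.068, -0.001, 0.0]
force: [0.0, 0.5, -0.6]
opening: 92.8
[546.3 -52.9 268.4] 10.9
shift local [  2.6  -6.6 -41.6] yaw now 7.7 tilt 0.04 turn z units -0.05
```

View pics/w10c.png

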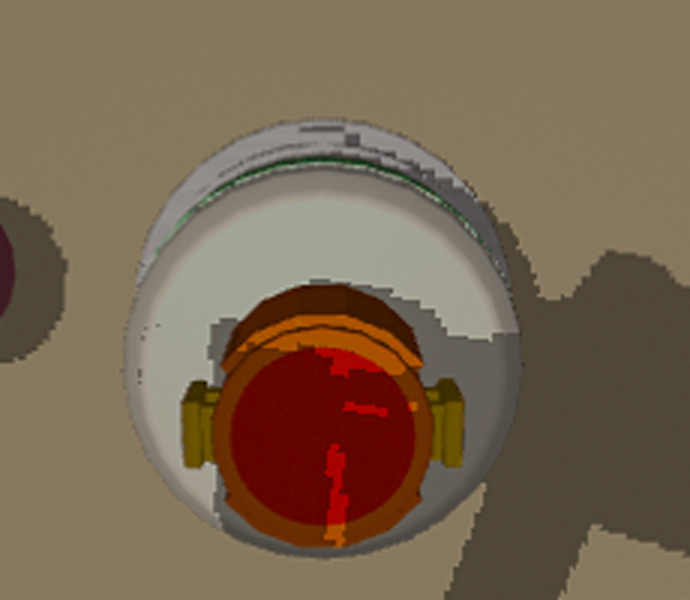

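```bash
python3 - <<'E'
from h import *
from plant import monitor
s=dict(np.load("pics/w10.npz"))
C=onz(s,317.8,235,156); print(C)
a=onz(s,210+197/3,90+425/3,154);b=onz(s,210+452/3,90+424/3,154);print(a,b,(a+b)/2,np.linalg.norm(a-b),np.degrees(np.arctan2(a[1]-b[1],a[0]-b[0]))-90)
todo(monitor.sense(),(C[0],C[1],143-18.8))
f=3;bx=(210,90,440,290);im=crop(s,*bx,f)
for c in [C]:
    for z,R in [(156,27.5),(100,55),(0,64)]: draw(im,s,circ(c,R,z),(255,0,0),bx[:2],f)
cv2.imwrite("pics/w10o.png",im)
E
```

```text
[547.93356708 -52.74587185 156.        ]
[545.82026079 -24.10445131 154.        ] [553.88459458 -81.36929376 154.        ] [549.85242769 -52.73687253 154.        ] 57.82988553049434 8.015977599332302
shift local [1.700e+00 1.000e-01 1.442e+02] yaw now 7.7 tilt 0.04
```

View pics/w10o.png

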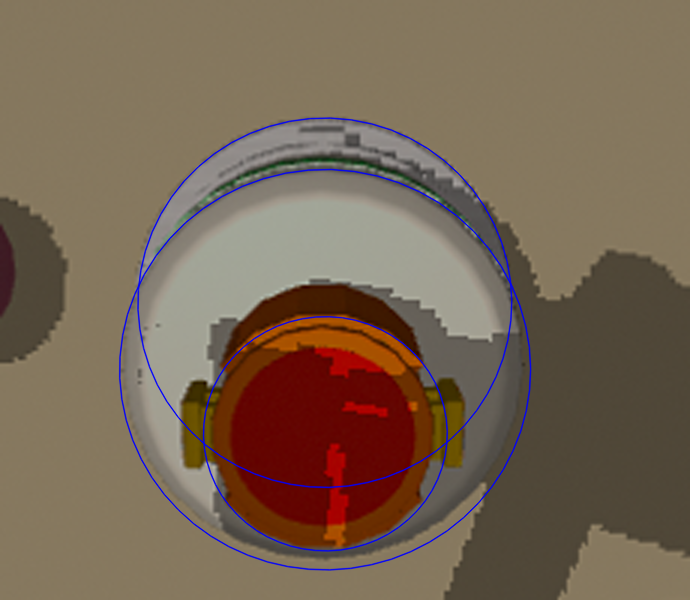

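The model circles match cap, shoulder and plate. The cap centre is (548,-52.7) with yaw 8°, and the tabs show at crop (197,425) and (452,424), level with the jaws. Descending around the cap.

```bash
python3 -m pendant '[[0,0,0,1.7,0,25,1],[0,0,0,0,0,45,1],[0,0,0,0,0,40,1],[0,0,0,0,0,24,1],[0,0,0,0,0,8,1],[0,0,0,0,0,0,1],[0,0,0,0,0,0,1],[0,0,0,0,0,0,1]]'; python3 look.py wrist w11; python3 - <<'E'
from h import *
from plant import monitor
todo(monitor.sense(),(548.3,-52.7,124.2),8)
E
```

```text
clock: 11.7
ee_pos: [550.0, -51.9, 129.0]
eef_rot: [0.998, 0.068, 0.002, 0.0]
force: [-0.2, 0.2, 0.3]
opening: 92.8
[549.9 -51.7 128.8] 11.75
shift local [  -0.5   -5.7 -181.2] yaw now 7.8 tilt 0.20 turn z units -0.03
shift local [-1.7  0.7  4.6] yaw now 7.8 tilt 0.20 turn z units -0.03
```

View pics/w11.png

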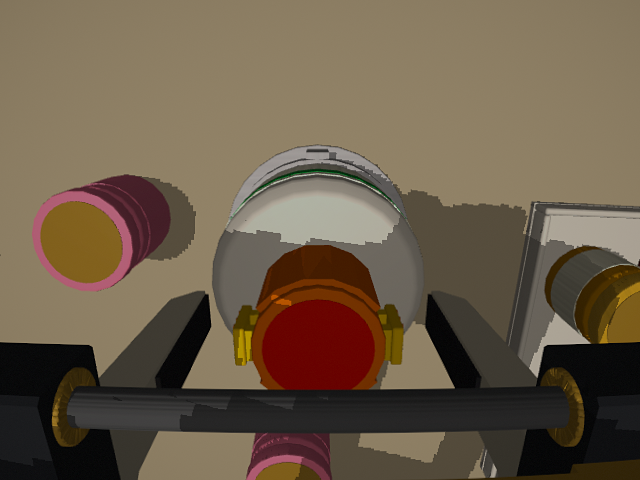

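```bash
python3 -m pendant '[[0,0,0,0,0,2,1],[0,0,0,0,0,0,1],[0,0,0,0,0,0,1]]'; python3 - <<'E'
from h import *
from plant import monitor,viewer
s=viewer.snapshot("wrist")
st=monitor.sense();todo(st,(548.3,-52.7,124.2),8)
# cap top centre seen: cols 250..388 ; check with projected circle
f=3;bx=(220,220,420,400);im=crop(s,*bx,f)
for z,R in [(156,27.5)]: draw(im,s,circ((548.3,-52.7),R,z),(255,0,0),bx[:2],f)
# tab rectangles
a=np.radians(8);ex=np.array([np.cos(a),np.sin(a)]);ey=np.array([-np.sin(a),np.cos(a)])
for sg in (1,-1):
    P=[np.r_[np.array([548.3,-52.7])+ex*p+ey*32*sg,z] for p,z in [(-8,132),(8,132),(8,154),(-8,154),(-8,132)]]; draw(im,s,np.array(P),(0,255,255),bx[:2],f)
cv2.imwrite("pics/w12.png",im)
E
```

```text
clock: 12.05
ee_pos: [548.5, -51.3, 124.8]
eef_rot: [0.998, 0.068, 0.0, 0.0]
force: [0.6, 0.9, 0.0]
opening: 93.0
shift local [-0.4  1.4  0.5] yaw now 7.8 tilt 0.01 turn z units -0.03
```

View pics/w12.png

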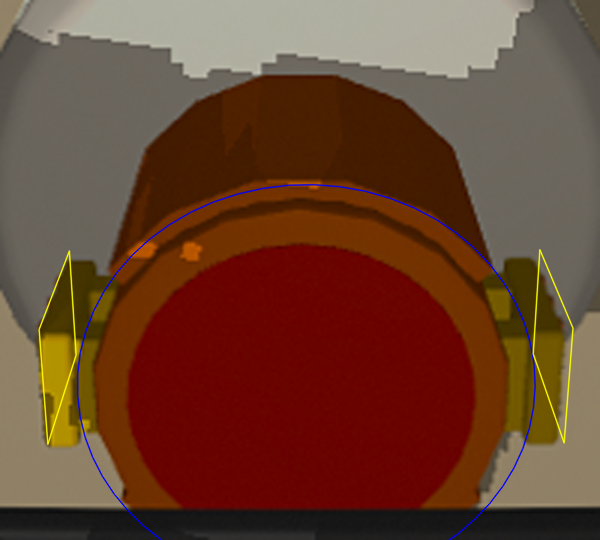

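The overlay agrees to under 1 mm: tabs at crop (60,350) and (545,350). Small correction, then squeeze.

```bash
python3 -m pendant '[[0,0,0,0,0.6,0.5,1],[0,0,0,0,0,0,0.75],[0,0,0,0,0,0,0.5],[0,0,0,0,0,0,0.4],[0,0,0,0,0,0,0.4],[0,0,0,0,0,0,0.4],[0,0,0,0,0,0,0.4]]'; python3 look.py wrist w13
```

```text
clock: 12.8
ee_pos: [548.7, -52.0, 124.5]
eef_rot: [0.998, 0.068, 0.0, 0.0]
force: [-4.9, 1.4, 6.8]
opening: 50.8
[548.7 -52.  124.5] 12.85
shift local [   0.2   -6.  -185.5] yaw now 7.8 tilt 0.02 turn z units -0.03
```

View pics/w13.png

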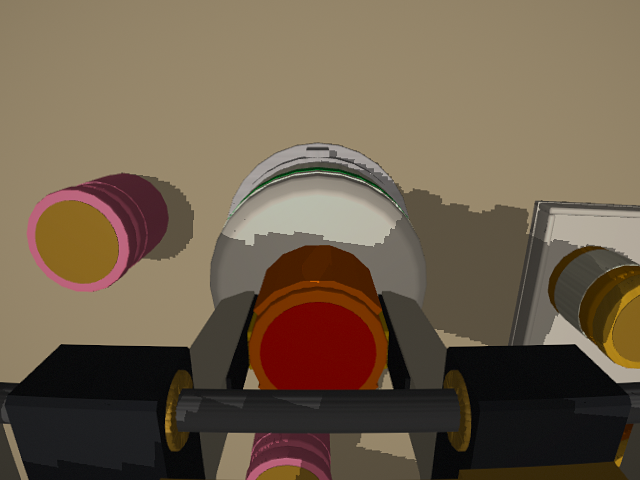

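Both tabs are in (opening about 51 mm). Turning anticlockwise.

```bash
python3 -m pendant '[[0,0,-0.8,0,0,0,0.4],[0,0,-1,0,0,0,0.4],[0,0,-1.2,0,0,0,0.4],[0,0,0,0,0,0,0.4]]'; python3 -c "
from plant import monitor;s=monitor.sense();print(s['ft_torque'],s['joint_pos'])"; python3 look.py wrist w14
```

```text
clock: 13.25
ee_pos: [548.7, -51.9, 124.5]
eef_rot: [0.98, 0.199, 0.0, 0.0]
force: [-1.8, 0.0, 2.9]
opening: 50.8
[-0.03547299  0.20980287  0.0661854 ] [-1.87371259e-01  6.30552284e-02  1.73456833e+00  2.34537556e-05
  1.34357076e+00  9.83006024e-01]
[548.7 -51.9 124.5] 13.3
shift local [   1.7   -5.7 -185.5] yaw now 22.7 tilt 0.02 turn z units 2.94
```

View pics/w14.png

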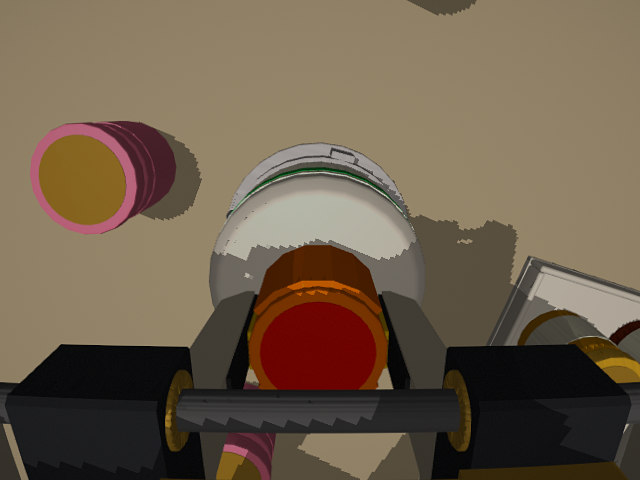

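The cap follows the gripper with almost no torque. Continuing to about 70°.

```bash
python3 -m pendant '[[0,0,-1.5,0,0,0,0.4],[0,0,-1.5,0,0,0,0.4],[0,0,-1.5,0,0,0,0.4],[0,0,-1.5,0,0,0,0.4],[0,0,-1.5,0,0,0,0.4],[0,0,-1.5,0,0,0,0.4],[0,0,-1.5,0,0,0,0.4],[0,0,-0.7,0,0,0,0.4]]'; python3 -m pendant '[[0,0,0,0,0,0,0.4],[0,0,0,0,0,0,0.4]]'; python3 -c "
from plant import monitor;s=monitor.sense();print(s['ft_torque'],s['joint_pos'])"; python3 look.py wrist w15
```

```text
clock: 14.1
ee_pos: [547.9, -51.1, 124.4]
eef_rot: [0.772, 0.636, -0.0, -0.001]
force: [-5.3, 4.2, 8.3]
opening: 51.1
clock: 14.3
ee_pos: [547.9, -51.2, 124.4]
eef_rot: [0.773, 0.634, -0.0, -0.001]
force: [-5.9, 3.3, 7.4]
opening: 51.1
[0.59539628 0.95567458 0.04667205] [-1.86947893e-01  6.27883619e-02  1.73510727e+00  8.86090179e-04
  1.34539605e+00  1.05973179e-02]
[547.9 -51.2 124.4] 14.35
shift local [   5.3   -1.2 -185.5] yaw now 78.7 tilt 0.11 turn z units 14.13
```

View pics/w15.png

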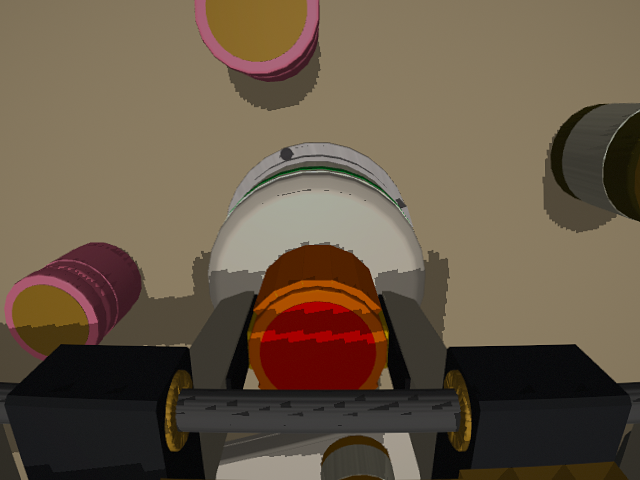

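Turned about 71°. Lifting straight up.

```bash
python3 -m pendant '[[0,0,0,0,0,-3,0.4],[0,0,0,0,0,-5,0.4],[0,0,0,0,0,0,0.4]]' && python3 -m pendant '[[0,0,0,0,0,-8,0.4],[0,0,0,0,0,-12,0.4],[0,0,0,0,0,-20,0.4],[0,0,0,0,0,-25,0.4],[0,0,0,0,0,-25,0.4],[0,0,0,0,0,0,0.4],[0,0,0,0,0,0,0.4]]'; python3 look.py wrist w16; python3 look.py scene s16
```

```text
clock: 14.65
ee_pos: [548.0, -51.8, 132.3]
eef_rot: [0.773, 0.635, -0.0, -0.001]
force: [-4.4, 2.0, 1.8]
opening: 50.5
clock: 15.35
ee_pos: [549.5, -52.2, 223.5]
eef_rot: [0.773, 0.635, 0.001, 0.001]
force: [-0.3, 0.6, -0.6]
opening: 50.7
[548.7 -52.  222.1] 15.4
shift local [  5.8  -1.8 -87.9] yaw now 78.8 tilt 0.03 turn z units 14.17
[548.1 -51.9 221.2] 15.45
shift local [  5.8  -1.4 -88.8] yaw now 78.8 tilt 0.07 turn z units 14.17
```

View pics/w16.png

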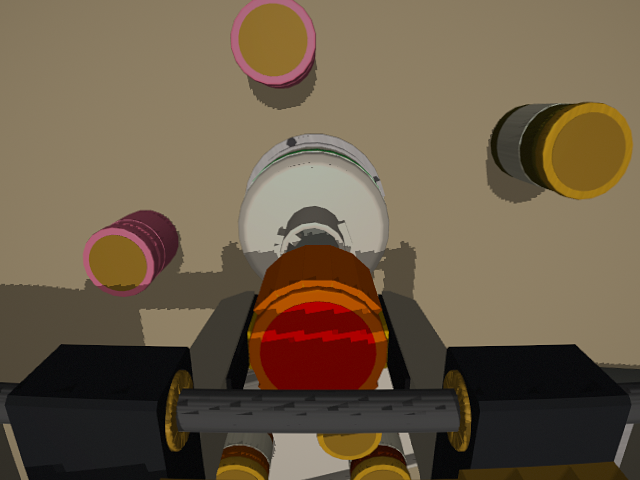

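View pics/s16.png

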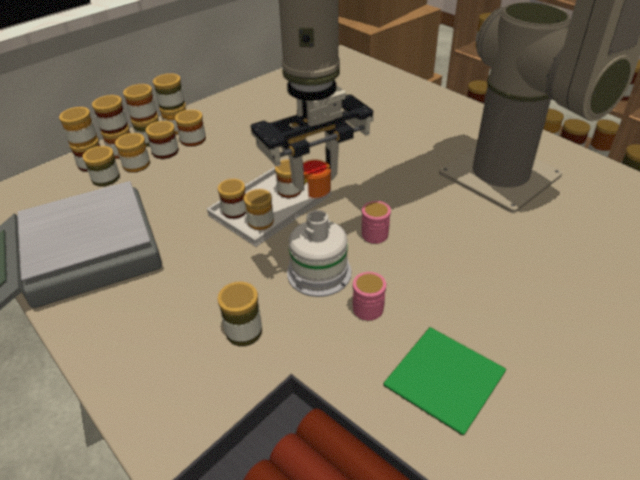

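The cap is off and held; the bare neck shows at scene (318,226) and wrist (315,230). Moving to the green board.

```bash
python3 -m pendant '[[0,0,0,18,-3,0,0.4],[0,0,0,36,-6,0,0.4],[0,0,0,45,-7,0,0.4],[0,0,0,48,-8,0,0.4],[0,0,0,48,-8,0,0.4],[0,0,0,46,-7,0,0.4],[0,0,0,40,-6,0,0.4],[0,0,0,24,-4,0,0.4]]'; python3 -m pendant '[[0,0,0,13,-2,0,0.4],[0,0,0,6,-1,0,0.4],[0,0,0,0,0,25,0.4],[0,0,0,0,0,40,0.4],[0,0,0,0,0,25,0.4],[0,0,0,0,0,0,0.4],[0,0,0,0,0,0,0.4]]';python3 look.py wrist w17; python3 look.py scene s17
```

```text
clock: 16.25
ee_pos: [558.2, 259.7, 220.2]
eef_rot: [0.772, 0.636, -0.001, -0.001]
force: [-0.3, -0.7, 0.2]
opening: 50.8
clock: 16.95
ee_pos: [560.3, 274.9, 132.2]
eef_rot: [0.773, 0.635, -0.001, -0.0]
force: [0.2, 0.4, -0.9]
opening: 50.8
[561.3 275.5 133.8] 17.0
shift local [-317.8   49.8 -176.4] yaw now 78.8 tilt 0.10 turn z units 14.16
[561.7 275.9 134.6] 17.05
shift local [-318.1   49.6 -175.8] yaw now 78.8 tilt 0.19 turn z units 14.16
```

View pics/w17.png

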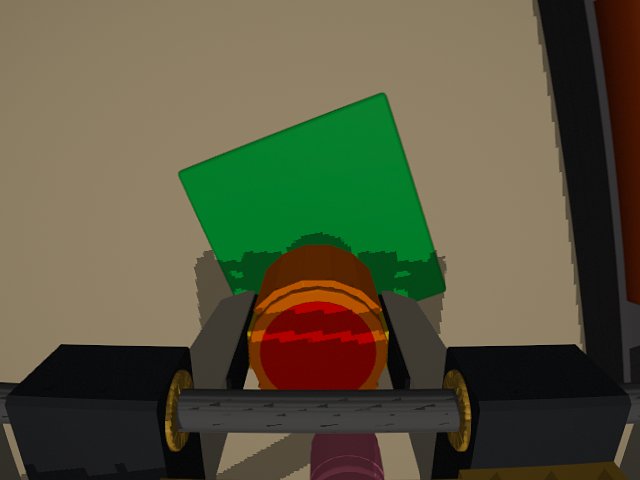

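View pics/s17.png

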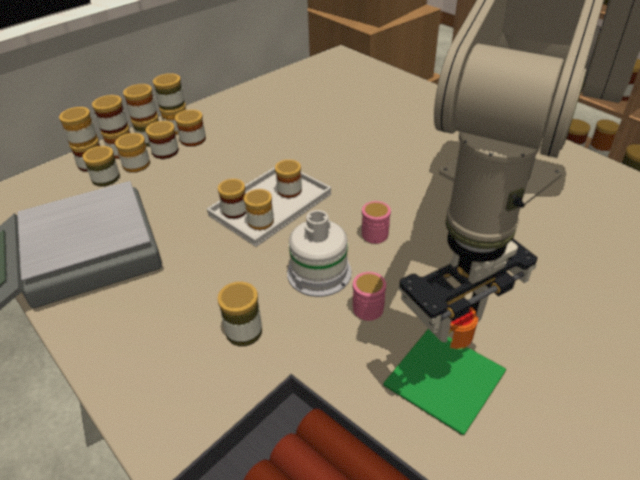

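```bash
python3 - <<'E'
from h import *
from plant import monitor
s=dict(np.load("pics/w17.npz"))
A,B,C=[onz(s,*p,10) for p in [(179,173),(385,94),(445,290)]]
print(A,B,C,np.linalg.norm(A-B),np.linalg.norm(C-B),(A+C)/2)
todo(monitor.sense(),np.r_[((A+C)/2)[:2],22.4])
E
```

```text
[476.7208887  334.36659037  10.        ] [621.45029264 357.45442745  10.        ] [644.32490034 213.49356684  10.        ] 146.55936881563423 145.76685859470282 [560.52289452 273.93007861  10.        ]
shift local [ -2.3  -1.1 112.2] yaw now 78.8 tilt 0.19
```

```bash
python3 -m pendant '[[0,0,0,0,0,25,0.4],[0,0,0,0,0,40,0.4],[0,0,0,0,0,25,0.4],[0,0,0,0,0,12,0.4],[0,0,0,0,0,3,0.4],[0,0,0,0,0,0,0.4],[0,0,0,0,0,0,0.4]]';python3 -m pendant '[[0,0,0,0,0,2,0.4],[0,0,0,0,0,1.5,0.4],[0,0,0,0,0,0,0.4],[0,0,0,0,0,0,0.4]]'; python3 -m pendant '[[0,0,0,0,0,0.7,0.4],[0,0,0,0,0,0,0.4]]'
```

```text
clock: 17.75
ee_pos: [562.0, 276.6, 29.6]
eef_rot: [0.773, 0.635, 0.002, 0.001]
force: [0.7, -0.9, -0.5]
opening: 50.7
clock: 18.15
ee_pos: [560.3, 276.0, 23.7]
eef_rot: [0.773, 0.635, 0.0, -0.0]
force: [-0.9, -0.9, -0.3]
opening: 50.9
clock: 18.35
ee_pos: [560.2, 276.0, 22.8]
eef_rot: [0.773, 0.635, -0.0, -0.0]
force: [0.6, -0.0, -1.1]
opening: 50.7
```

```bash
python3 -m pendant '[[0,0,0,0,0,0.5,0.4],[0,0,0,0,0,0,0.4]]';python3 -m pendant '[[0,0,0,0,0,0.5,0.4],[0,0,0,0,0,0,0.4]]'; python3 -m pendant '[[0,0,0,0,0,0.5,0.4],[0,0,0,0,0,0,0.4]]'
```

```text
clock: 18.55
ee_pos: [560.3, 276.0, 22.6]
eef_rot: [0.773, 0.635, 0.0, -0.0]
force: [-1.2, -0.8, 0.8]
opening: 50.7
clock: 18.75
ee_pos: [560.3, 276.0, 22.5]
eef_rot: [0.773, 0.635, 0.0, 0.0]
force: [-1.6, -1.1, 5.3]
opening: 50.8
clock: 18.95
ee_pos: [560.4, 276.1, 22.5]
eef_rot: [0.772, 0.635, 0.0, 0.0]
force: [-4.6, -2.1, 9.2]
opening: 50.7
```

Contact with the board (z stalls at 22.5, force rising). Releasing and backing off.

```bash
python3 -m pendant '[[0,0,0,0,0,-0.5,0.6],[0,0,0,0,0,0,0.75],[0,0,0,0,0,0,0.9],[0,0,0,0,0,0,1],[0,0,0,0,0,0,1],[0,0,0,0,0,0,1]]'; python3 look.py wrist w18; python3 -m pendant '[[0,0,0,0,0,-8,1],[0,0,0,0,0,-20,1],[0,0,0,0,0,-40,1],[0,0,0,0,0,-50,1],[0,0,0,0,0,-50,1],[0,0,0,0,0,-30,1],[0,0,0,0,0,0,1],[0,0,0,0,0,0,1]]'; python3 -m pendant '[[0,0,0,0,0,0,1],[0,0,0,0,0,0,1]]'; python3 look.py wrist w19; python3 look.py scene s19; python3 look.py top t19
```

```text
clock: 19.55
ee_pos: [560.1, 275.9, 21.7]
eef_rot: [0.773, 0.635, -0.0, -0.0]
force: [-0.0, 0.0, 0.5]
opening: 90.5
[560.1 276.   21.7] 19.6
shift local [-318.3   50.3 -288.2] yaw now 78.8 tilt 0.02 turn z units 14.17
clock: 20.4
ee_pos: [560.9, 276.2, 221.5]
eef_rot: [0.773, 0.635, 0.001, 0.0]
force: [-0.0, -0.7, -0.6]
opening: 92.8
clock: 20.6
ee_pos: [559.2, 275.6, 217.8]
eef_rot: [0.773, 0.635, -0.002, -0.001]
force: [-0.1, -0.5, 0.3]
opening: 92.7
[559.3 275.6 217.9] 20.65
shift local [-317.9   50.9  -91.7] yaw now 78.8 tilt 0.19 turn z units 14.17
[559.5 275.7 218.2] 20.7
shift local [-318.    50.8  -91.4] yaw now 78.8 tilt 0.16 turn z units 14.17
[559.6 275.8 218.5] 20.75
shift local [-318.    50.7  -91.2] yaw now 78.8 tilt 0.13 turn z units 14.17
```

View pics/w19.png

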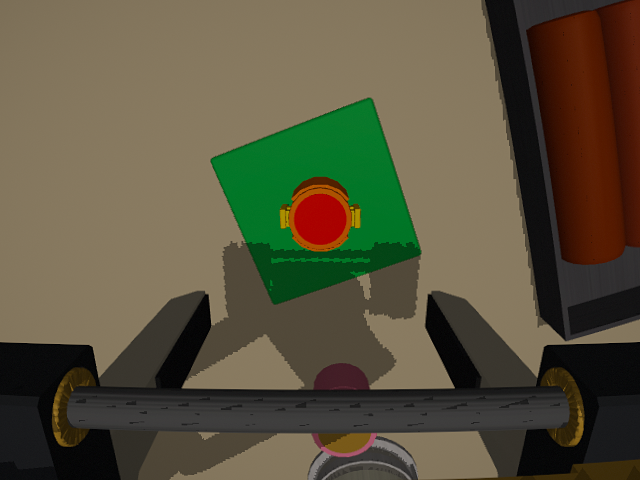

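View pics/s19.png

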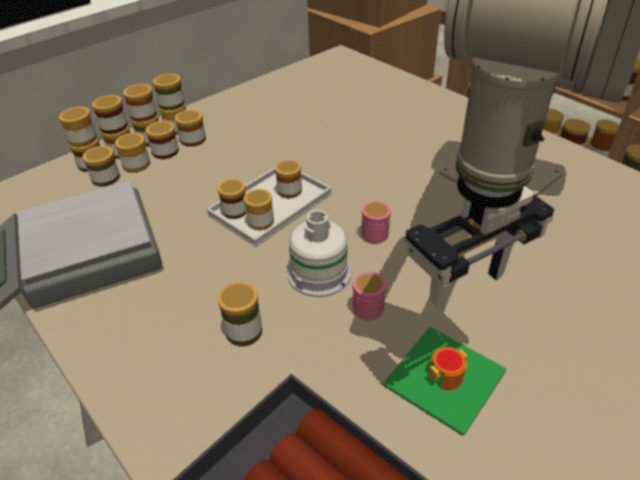

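View pics/t19.png

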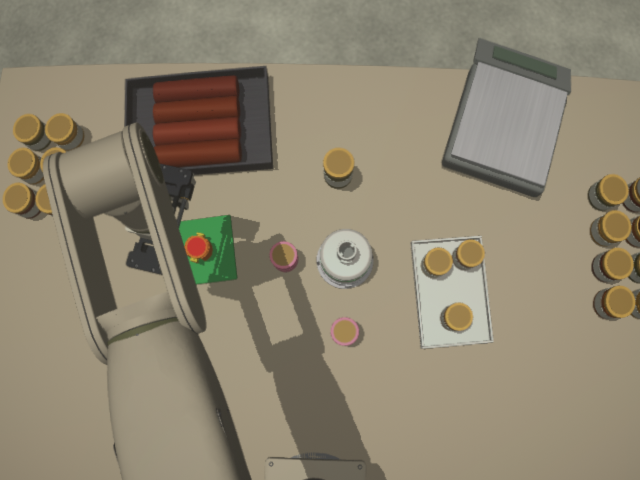

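All is in place: the cap is top side up on the board at top (197,248), the amber jar is upright in the tray's free half at (459,317), and the other jars sit at the pixels they started at. Nothing is touching the robot, so I'm handing in.

```bash
python3 -c "
from plant import workorder,monitor
print(workorder.finish_job()); print(monitor.sense()['clock'])"
```

```text
the job is handed in; nothing more can be done
None
the job is handed in; nothing more can be done
```

The job is done and handed in at about 21 s of the 61 s allowed.

- **Jar:** I lifted the amber jar off the cap and set it down upright in the free half of the white tray, releasing it only after the force reading showed it touching the floor.
- **Cap:** I squeezed both tabs (opening about 51 mm), turned the cap about 71° anticlockwise with almost no torque, and lifted it off. It now lies top side up near the middle of the green board.

**Last checks:** The final pictures show the cap upright on the board, the jar standing in the tray, and the tub's neck bare. The other jars, including the pink look-alikes, look unmoved. The gripper is open and clear at z of about 218 mm. The highest force in the readings after each move was about 11 N.

**Disagreement:** The scene camera's positions differed from the top and wrist cameras by about 4 to 8 mm in y. I worked from the wrist camera close up, and its outline overlays on the cap and tub matched to about 1 mm. Nothing failed.

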